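Fold a glued phone display shut on a sprung bed and weight it

ROBOT

A 6-joint arm with a two-finger parallel gripper is mounted at the origin on the work surface. World frame = base frame: x ahead of the robot, y to its left, z up, the work surface at z = 0. Lengths are in m, angles in rad, forces in N, time in s.
With the tool pointing down it reaches from about 0.375 to 0.9 m from the base axis. Payload 3.1 kg.
Tool frame: the origin (TCP) lies midway between the tips of the shut fingers; the grasp point (between the pads) lies 19 mm behind it (manip.pinch_z is the distance from the TCP to the grasp point, in m); z points along the fingers, y is the line along which they close (so a half turn about z gives the same grasp; the last joint's range is limited). The gripper opens to 85 mm and grips with 20 to 120 N. Pads are 22 mm wide; open, the fingers measure 114 mm over their backs; the gripper's body (76 mm by 85 mm) begins 54 mm behind the grasp point. The pads swing forward as they close: fully open they stand 13 mm farther back than shut.
Start: joints at [-1.47, 0.527, 1.433, -0, 1.181, -0.178], TCP at [0.173, -0.601, 0.231] pointing down, gripper open.
Joint ranges: [-3.08, 3.08], [-0.75, 2.2], [0.22, 2.44], [-1.43, 4.57], [0, 2.65], [-2.85, 2.85]. Speed limits (rad/s): [2.79, 2.79, 3.14, 3.14, 3.14, 3.14].

INTERFACE

Orientations are given as a unit quaternion [x, y, z, w].
In Python, from station import manip, viewer, ticket gives the robot as it stands.
- The arm moves only by the shell command python3 -m creep 'ROWS' [FORCE]. ROWS is JSON, a list of rows, each an object with "slide": the shift along the tool's x, y, z in cm, a list of three; "angular": the turn, a rotation vector about the tool's x, y, z in rad, a list of three; "claw": the opening, from -1 (shut) to 1 (fully open). A call has 1 to 10 rows; each row shifts and turns the commanded pose from where the row before left it, along the tool's axes as they then stand; what a row does not reach is not made up. A row lasts 1/12 s, in which the tool goes at most 41.7 mm and 7.16 degrees, less where a joint would pass 70% of its speed; a pose out of reach is approached as far as the arm can. A call with a gripper value outside its range is refused whole. The fingers move at their own pace and stop on an object; FORCE is the grip in N (left out, the last holds). Time passes only in rows, so rows that do not move let the fingers close. It gives the time, the measured TCP pose, the force, the opening and the grip force at its end, in the units of the state.
- manip.sense(): the state, without advancing time (a new reading comes with each control period).
- viewer.snapshot(name): name is "scene" or "top" or "wrist"; returns the picture (420x560x3 uint8, blue, green, red); there is no depth.
- viewer.calibration(name): a dict with "fov_y" (degrees; the focal length in pixels is half the picture's height over the tangent of half this angle, whatever the lens; pixels are square), "cx", "cy" (the principal point, pixels), "T" (4x4, takes a point from camera to world coordinates); the wrist camera has in their place "tool_from_camera" (4x4, takes a point from camera to tool coordinates, whose origin is the TCP and whose axes are the flange's). Camera axes: x right, y up, looking along -z (the intrinsics and any distortion apply to the point x, -y, -z); pixel columns grow to the right and rows downward; lengths in m; the calibration is good to about 2 mm. The wrist camera is an equidistant fisheye: a pixel r from the principal point sees the ray r / f radians off the axis. A picture is of the moment at which its call begins: read the wrist's pose just before it. calibration takes no time and is no camera call.
- ticket.sign_off(): hands the job in; it is judged then, once.
The state is a dict: "t": time; "q": joint angles; "qd": joint speeds; "tau": joint torques, N m; "tcp_pos": TCP position; "tool_rot": TCP orientation; "force": force on the tool from outside, world axes, zero at the start; "ft_torque": the same for the moment, N m; "finger_gap": opening from 0.0 (shut) to 1.0 (fully open); "gripper_force": force on a finger pad.
Only numpy, scipy, OpenCV 4.12 (cv2) and the standard library are available. Lean on these libraries where they do the work, as an engineer would, in place of code of your own. Each camera call takes 0.05 s, during which the arm holds its last target. There are 200 camera calls.

TASK

The phone on the spring bed has fresh glue round its frame. Fold its standing-open display down until it lies flat and shut, then stand the larger of the two knobbed steel weights upright on the middle of the glass and let go, so that the glue sets under it. Be gentle: the phone must never feel more than 20 N from the gripper or the weight, so press lightly and set the weight down slowly rather than dropping it; leave the other things on the bench where they are.

Things in the scene. Friction and masses are not known exactly. Their poses are not given: they have to be found in the camera images.
- phone: The phone's open back shell, an aluminium tray 74 (x) by 150 (y) by 8 mm, and the sprung grey plate it is clipped to. Origin: centre of the tray's underside, on top of the plate; z up; the display's hinge is along its -x long edge (nearer the robot), y runs along the hinge.
- fixture: The spring bed's base, an aluminium plate 130 (x) by 220 (y) by 12 mm fixed to the table. On four sprung corner posts it carries a grey plate 122 x 212 mm, top 46 mm above the table, with the phone on it; this cannot tilt but sinks straight down from 2 N on, by 2 mm per N, to a hard stop at 16 mm. Origin: centre of the base's underside; axes as the phone's.
- display (a joint): Angle of the phone's display, a black panel 74 x 150 mm, 4 mm thick, opening like a book cover about the phone's -x long edge: 0 = shut flat, larger = open (1.57 would be upright; stop at 1.45). It starts partly open, leaning over the tray; a stiff hinge keeps it where it is left. Its outer black glass face looks toward the robot and up when open.
- display_hinge (a point): Point of the display's outer face at the middle of its hinged edge (4 mm outside the hinge line, which lies 8 mm above the phone's underside, 37 mm to -x of the phone's centre).
- display_mid (a point): Centre of the display's outer glass face, 37 mm from the hinged edge; moves with the display. Its frame's z points out of the glass (up when shut), x from the hinge to the free edge. When shut it is 12 mm above the phone's origin, 58 mm above the table with the bed unloaded.
- weight: The larger plain steel weight, about 0.4 kg: round body 46 mm diameter, 28 mm high, then a neck 14 mm diameter and a knob 22 mm diameter between 42 and 60 mm above its foot. Origin: centre of its underside, z up. Stands loose on the bench.
- small_weight: The smaller steel weight of the same shape, body 28 mm diameter, knob 16 mm diameter, 40 mm high overall. To be left alone. Origin: centre of its underside.
- jar: White plastic jar, 44 mm diameter, 45 mm high, to be left alone. Origin: centre of its underside.
- tape: Roll of copper-coloured tape lying flat, 92 mm outer diameter, 36 mm high, to be left alone. Origin: centre of its underside.
- holder: Brass board holder 85 x 85 x 20 mm, to be left alone. Origin: centre of its underside.
- brush: Brush 170 mm long lying on the bench, to be left alone.
- driver: Screwdriver 150 mm long lying on the bench, to be left alone.
- nozzle: Small tapered steel hot-air nozzle, 28 mm diameter, 46 mm high, to be left alone. Origin: centre of its underside.
Not all that is in view belongs to the job. Leave any blue look-alike of the weight alone.

How it is judged:
On the way:
1. the display lies shut, nothing set on it yet (value of joint display below 0.06 rad and contact force between weight and phone below 0.2 N), for 0.2 s.
At the end, for the whole second after the job is handed in: The display is shut (joint under 0.06 rad); the larger weight stands upright (within 0.1 rad) and at rest on the glass, its axis within 15 mm of the middle of the glass, its foot on the glass (within 4 mm) and bearing on it with more than 1 N (value of joint display below 0.06 rad and horizontal distance between weight and display_mid below 0.015 m and z of weight in the frame of display_mid between -0.004 and 0.004 m and angle between weight's own z axis and vertical below 0.1 rad and contact force between weight and phone above 1 N and linear speed of weight below 0.02 m/s); the robot touches nothing.
It fails at once if the phone (with its display and the sprung plate under it) feels a contact force above 20 N (contact force between phone and anything else above 20 N).
It fails at once if the weight falls or is slammed onto the glass: faster than 0.3 m/s while less than 15 mm above it (linear speed of weight above 0.3 m/s and horizontal distance between weight and display_mid below 0.06 m and z of weight in the frame of display_mid between -0.02 and 0.015 m).
It fails at once if one of the other things is moved more than 30 mm (distance of any of small_weight, jar, tape, holder, brush, driver, nozzle from where it was at the start of the episode above 0.03 m).
It also fails if it takes over 72 s, if anything falls off the work surface, if the arm or the gripper's body presses on something with over 40 N, if the wrist force passes 120 N, or if a joint passes its speed limit or range.

## Working session

There is one attempt and no reset: what is moved stays moved. The work goes in short steps, Python scripts to look and compute and a shell command to move; the robot and the scene stay as the last step left them, time stands still between calls to the robot, and variables do not carry over. Pictures are saved under pics/ and viewed, at most 10 in all, crops included, and the job is handed in when it is done.

```bash
ls; mkdir -p pics; python3 - <<'E'
from station import manip, viewer
import cv2,numpy as np
print(manip.sense())
for n in("scene","top","wrist"):
    c=viewer.calibration(n);print(n,{k:np.round(v,4).tolist() for k,v in c.items()})
a=viewer.snapshot("scene");b=viewer.snapshot("top")
cv2.imwrite("pics/scene0.png",a);cv2.imwrite("pics/top0.png",b);cv2.imwrite("pics/wrist0.png",viewer.snapshot("wrist"))
E
```

```text
pics
{'t': 0.0, 'q': array([-1.46952732e+00,  5.28454687e-01,  1.43391826e+00,  2.30616250e-05,
        1.18140407e+00, -1.78491922e-01]), 'qd': array([ 1.12875625e-03, -1.32588241e-03, -1.14544956e-03, -6.53888781e-04,
        9.06970579e-05, -1.11059953e-03]), 'tau': array([-1.68073671e-03, -4.42357886e+01, -1.78029066e+01, -3.39102062e-04,
        8.68867995e-03, -7.35265502e-06]), 'tcp_pos': array([ 0.17254361, -0.59995728,  0.23033561]), 'tool_rot': array([ 9.90232691e-01,  1.39420317e-01,  5.28150905e-05, -1.09095500e-03]), 'force': array([ 0.470322  , -0.21167868,  1.21890908]), 'ft_torque': array([-0.03266415,  0.01768603, -0.04239086]), 'gripper_force': 0.0, 'finger_gap': 0.9977843725251493}
scene {'fov_y': 47.3401, 'cx': 281.8623, 'cy': 205.7917, 'T': [[-0.5342, -0.5825, 0.6126, 1.231], [0.8454, -0.3693, 0.3859, 0.4738], [0.0014, 0.724, 0.6897, 0.8424], [0.0, 0.0, 0.0, 1.0]]}
top {'fov_y': 48.0778, 'cx': 283.4417, 'cy': 213.0974, 'T': [[-0.0066, 0.9895, -0.1445, 0.3545], [-0.9999, -0.005, 0.0113, 0.0237], [0.0104, 0.1446, 0.9894, 1.2043], [0.0, 0.0, 0.0, 1.0]]}
wrist {'fov_y': 65.7065, 'cx': 282.5785, 'cy': 207.7842, 'tool_from_camera': [[-0.0002, 0.9518, 0.3067, 0.0786], [1.0, 0.0002, 0.0001, -0.0003], [0.0, 0.3067, -0.9518, -0.1422], [0.0, 0.0, 0.0, 1.0]]}
```

View pics/scene0.png

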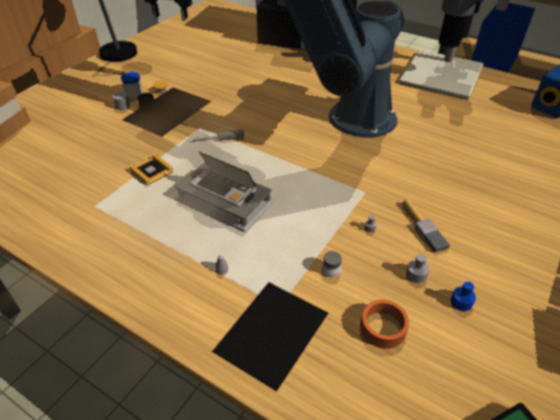

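View pics/top0.png

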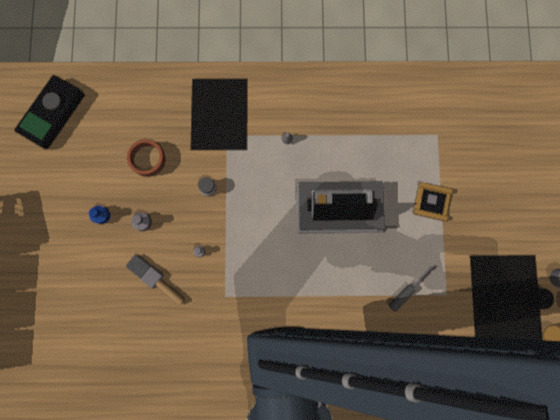

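Top view: the phone bed is near (340,206), the large grey weight at (141,221), the blue look-alike at (99,214) and the small weight at (199,251). In the scene view the phone is near (225,190), the large weight at (418,268) and the small one at (370,223). I'll enlarge both areas.

```bash
python3 - <<'E'
import cv2,numpy as np
s=cv2.imread("pics/scene0.png");t=cv2.imread("pics/top0.png")
def cr(im,x,y,w,h):return cv2.resize(im[y:y+h,x:x+w],(400,300),interpolation=cv2.INTER_CUBIC)
a=np.vstack([np.hstack([cr(s,170,140,120,90),cr(t,285,165,120,90)]),np.hstack([cr(s,390,245,60,45),cr(t,115,197,60,45)])])
cv2.imwrite("pics/crops.png",np.clip(a.astype(float)*1.5,0,255).astype(np.uint8))
E
```

```text
(no output)
```

View pics/crops.png

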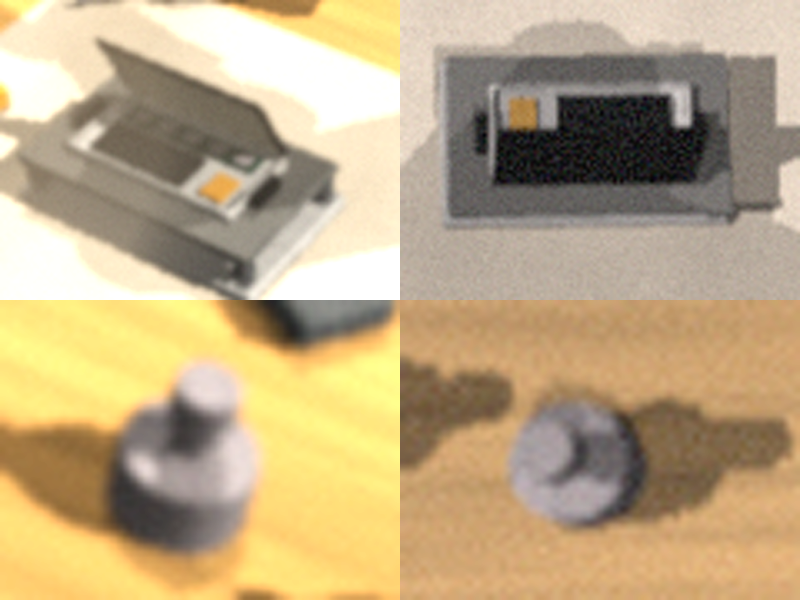

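Crops (x3.33 for the phone, x6.67 for the weight). The display's free edge runs from about (199,152) to (248,170) in the scene view. In the top view it's near row 204, cols 314–376, with the hinge near row 220. The weight's knob top is at about (421,258) scene and (138,219) top. Next I'll triangulate.

```bash
cat >h.py <<'E'
import numpy as np
from station import viewer,manip
from scipy.spatial.transform import Rotation as R
def ray(n,uv,T=None):
    c=viewer.calibration(n);f=210/np.tan(np.radians(c["fov_y"]/2))
    x,y=uv[0]-c["cx"],uv[1]-c["cy"]
    if n=="wrist":
        r=np.hypot(x,y);th=r/f;d=np.array([np.sin(th)*x/r,-np.sin(th)*y/r,-np.cos(th)]);T=T@c["tool_from_camera"]
    else: d=np.array([x/f,-y/f,-1.]);T=np.array(c["T"])
    T=np.asarray(T);d=T[:3,:3]@d;return T[:3,3],d/np.linalg.norm(d)
def tri(r1,r2):
    (a,u),(b,v)=r1,r2
    s=np.linalg.lstsq(np.c_[u,-v],b-a,rcond=None)[0];p,q=a+s[0]*u,b+s[1]*v
    return np.round((p+q)/2,4),round(np.linalg.norm(p-q),4)
def plane(r,z):
    o,d=r;return np.round(o+d*(z-o[2])/d[2],4)
def tool():
    s=manip.sense();T=np.eye(4);T[:3,:3]=R.from_quat(s["tool_rot"]).as_matrix();T[:3,3]=s["tcp_pos"];return T
E
python3 - <<'E'
from h import *
S=lambda x,y,k=10/3:ray("scene",(170+x/k,140+y/k)); T=lambda x,y,k=10/3:ray("top",(285+(x-400)/k,165+y/k))
print("free +y",tri(S(252,98),T(497,130)),"free -y",tri(S(97,40),T(706,128)))
print("hinge+y",tri(S(287,152),T(497,185)))
print("plate: +x+y",tri(S(243,240),T(443,57)),"+x-y",tri(S(20,155),T(727,57)),"-x+y",tri(S(335,165),T(445,215)))
print("top plate corners z.046",plane(T(443,57),.046),plane(T(727,57),.046),plane(T(445,215),.046),plane(T(735,215),.046))
S=lambda x,y,k=20/3:ray("scene",(390+x/k,245+(y-300)/k)); T=lambda x,y,k=20/3:ray("top",(115+(x-400)/k,197+(y-300)/k))
print("knob",tri(S(209,384),T(551,447)),plane(T(551,447),.06),plane(S(209,384),.06))
print("bodytop",tri(S(185,440),T(573,460)),plane(T(573,460),.028),plane(S(185,440),.028))
E
```

```text
free +y (array([ 0.5345, -0.0626,  0.1262]), np.float64(0.006)) free -y (array([ 0.5349, -0.2076,  0.119 ]), np.float64(0.0002))
hinge+y (array([ 0.5029, -0.0634,  0.0526]), np.float64(0.0037))
plate: +x+y (array([ 0.6007, -0.028 ,  0.0589]), np.float64(0.005)) +x-y (array([ 0.6019, -0.2414,  0.0394]), np.float64(0.0023)) -x+y (array([ 0.4839, -0.0284,  0.0414]), np.float64(0.0039))
top plate corners z.046 [ 0.6021 -0.0264  0.046 ] [ 0.6012 -0.2408  0.046 ] [ 0.4824 -0.0265  0.046 ] [ 0.4813 -0.2423  0.046 ]
knob (array([0.5088, 0.37  , 0.0552]), np.float64(0.0031)) [0.5087 0.3671 0.06  ] [0.5123 0.372  0.06  ]
bodytop (array([0.5082, 0.3691, 0.0258]), np.float64(0.0006)) [0.5081 0.3682 0.028 ] [0.51   0.3697 0.028 ]
```

Phone centre is about (0.542, -0.135), aligned with the world axes. The hinge triangulates to z 0.053 (expected 0.054), and the display stands at about 1.15 rad. The weight is at about (0.509, 0.369), with its body top at 0.026 (expected 0.028). These all fit, so I'll move.

```bash
python3 -m creep '[{"slide":[0,0,0],"angular":[0,0,0.0932],"claw":-1},{"slide":[0,0,0],"angular":[0,0,0.0932],"claw":-1},{"slide":[0,0,0],"angular":[0,0,0.0932],"claw":-1},{"slide":[2.15,-3.33,0],"angular":[0,0,0],"claw":-1},{"slide":[2.15,-3.33,0],"angular":[0,0,0],"claw":-1},{"slide":[2.15,-3.33,0],"angular":[0,0,0],"claw":-1},{"slide":[2.15,-3.33,0],"angular":[0,0,0],"claw":-1},{"slide":[2.15,-3.33,0],"angular":[0,0,0],"claw":-1},{"slide":[2.15,-3.33,0],"angular":[0,0,0],"claw":-1},{"slide":[2.15,-3.33,0],"angular":[0,0,0],"claw":-1}]' 30
python3 -m creep '[{"slide":[2.15,-3.33,0],"angular":[0,0,0],"claw":-1},{"slide":[2.15,-3.33,0],"angular":[0,0,0],"claw":-1},{"slide":[2.15,-3.33,0],"angular":[0,0,0],"claw":-1},{"slide":[2.15,-3.33,0],"angular":[0,0,0],"claw":-1},{"slide":[2.15,-3.33,0],"angular":[0,0,0],"claw":-1},{"slide":[2.15,-3.33,0],"angular":[0,0,0],"claw":-1},{"slide":[2.15,-3.33,0],"angular":[0,0,0],"claw":-1},{"slide":[0,0,0],"angular":[0,0,0],"claw":-1}]'
python3 - <<'E'
from h import *
import cv2
print(manip.sense()["tool_rot"],tool()[:3,3])
cv2.imwrite("pics/w1.png",viewer.snapshot("wrist"))
H=np.array([.5047,.054])
for th in np.linspace(1.15,0,13):
    c,s=np.cos(th),np.sin(th);print(round(th,2),np.round((H+.062*np.array([c,s])+.004*np.array([-s,c])-[.011,0])*100,2))
E
```

```text
t: 0.98
tcp_pos: [0.3236, -0.3657, 0.2312]
tool_rot: [1.0, -0.0, -0.0, -0.0]
force: [0.5, -0.8, 1.0]
finger_gap: 0.003
gripper_force: 0.0
t: 1.65
tcp_pos: [0.476, -0.1287, 0.2313]
tool_rot: [1.0, 0.004, 0.001, -0.001]
force: [0.5, 0.1, 0.2]
finger_gap: 0.0
gripper_force: 0.0
[ 9.99992566e-01  3.54973958e-03  9.00773000e-04 -1.20661348e-03] [ 0.4760202  -0.12869507  0.23134839]
1.15 [51.54 11.22]
1.05 [52.08 10.99]
0.96 [52.61 10.7 ]
0.86 [53.1  10.37]
0.77 [53.56  9.99]
0.67 [53.98  9.57]
0.57 [54.36  9.11]
0.48 [54.69  8.61]
0.38 [54.97  8.09]
0.29 [55.2   7.54]
0.19 [55.38  6.97]
0.1 [55.5   6.39]
0.0 [55.57  5.8 ]
```

View pics/w1.png

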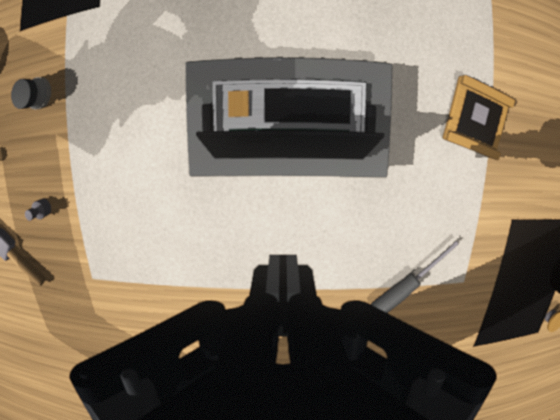

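Wrist view: the display's free edge is at row 132, cols 197–383, and its hinge edge at row 157, cols 215–366. The bed is aligned with the tool. I'll check the angle against the top view, then lower the shut fingers on the robot's side.

```bash
python3 - <<'E'
from h import *
t=tool();t_=lambda u,v:ray("top",(285+(u-400)*.3,165+v*.3)); s_=lambda u,v:ray("scene",(170+u*.3,140+v*.3))
print(tri(ray("wrist",(197,132),t),t_(497,130)),tri(ray("wrist",(383,132),t),t_(706,128)),tri(ray("wrist",(383,132),t),s_(97,40)),tri(ray("wrist",(197,132),t),s_(252,98)))
print(tri(ray("wrist",(215,157),t),t_(497,185)),plane(ray("wrist",(215,157),t),.056),plane(ray("wrist",(366,157),t),.056))
E
python3 -m creep '[{"slide":[0,0,2],"angular":[0,0,0],"claw":-1},{"slide":[0,0,2],"angular":[0,0,0],"claw":-1},{"slide":[0,0,2],"angular":[0,0,0],"claw":-1},{"slide":[0,0,2],"angular":[0,0,0],"claw":-1},{"slide":[0,0,2],"angular":[0,0,0],"claw":-1},{"slide":[0,0,1.9],"angular":[0,0,0],"claw":-1},{"slide":[0,0,0],"angular":[0,0,0],"claw":-1}]'
```

```text
(array([ 0.5343, -0.0611,  0.1155]), np.float64(0.0011)) (array([ 0.5352, -0.2086,  0.1213]), np.float64(0.0034)) (array([ 0.5348, -0.2099,  0.1183]), np.float64(0.003)) (array([ 0.5352, -0.0649,  0.1265]), np.float64(0.0015))
(array([ 0.5036, -0.0641,  0.0583]), np.float64(0.0014)) [ 0.5037 -0.0631  0.056 ] [ 0.5051 -0.2144  0.056 ]
t: 2.28
tcp_pos: [0.4708, -0.1345, 0.1094]
tool_rot: [1.0, -0.001, -0.003, -0.002]
force: [-0.8, -0.6, 0.5]
finger_gap: 0.002
gripper_force: 0.0
```

```bash
python3 -m creep '[{"slide":[0.8,0,0],"angular":[0,0,0],"claw":-1},{"slide":[0.8,0,0],"angular":[0,0,0],"claw":-1},{"slide":[0.8,0,0],"angular":[0,0,0],"claw":-1},{"slide":[0.6,0,0],"angular":[0,0,0],"claw":-1},{"slide":[0.4,0,0],"angular":[0,0,0],"claw":-1},{"slide":[0.3,0,0],"angular":[0,0,0],"claw":-1},{"slide":[0.3,0,0],"angular":[0,0,0],"claw":-1}]'
python3 -m creep '[{"slide":[0.3,0,0],"angular":[0,0,0],"claw":-1},{"slide":[0.25,0,0.1],"angular":[0,0,0],"claw":-1},{"slide":[0.25,0,0.1],"angular":[0,0,0],"claw":-1}]'
```

```text
t: 2.87
tcp_pos: [0.514, -0.1343, 0.1127]
tool_rot: [1.0, 0.0, 0.0, 0.0]
force: [-0.5, -0.4, 0.3]
finger_gap: 0.0
gripper_force: 0.0
t: 3.12
tcp_pos: [0.5215, -0.1343, 0.1103]
tool_rot: [1.0, 0.0, -0.0, -0.0]
force: [-0.0, -1.0, -0.2]
finger_gap: 0.0
gripper_force: 0.4
```

```bash
python3 -m creep '[{"slide":[0.25,0,0.15],"angular":[0,0,0],"claw":-1},{"slide":[0.25,0,0.15],"angular":[0,0,0],"claw":-1},{"slide":[0.25,0,0.17],"angular":[0,0,0],"claw":-1},{"slide":[0.25,0,0.17],"angular":[0,0,0],"claw":-1}]'
python3 - <<'E'
from h import *
import cv2
a=[]
for n,(x,y) in(("scene",(170,140)),("top",(285,165))):
    a.append(cv2.resize(viewer.snapshot(n)[y:y+90,x:x+120],(400,300),interpolation=cv2.INTER_CUBIC))
cv2.imwrite("pics/c2.png",np.clip(np.hstack(a)*1.5,0,255).astype(np.uint8))
E
```

```text
t: 3.45
tcp_pos: [0.5317, -0.1344, 0.1037]
tool_rot: [1.0, 0.0, -0.0, -0.0]
force: [0.2, 1.1, 1.9]
finger_gap: -0.002
gripper_force: 0.4
```

View pics/c2.png

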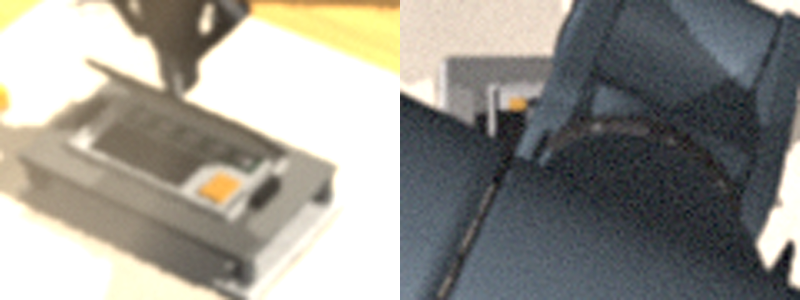

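The display is following the fingertips: its left free corner moved from (97,40) to (87,60) in the crop, and the force stays small. I'll continue along the arc.

```bash
python3 -m creep '[{"slide":[0.2,0,0.19],"angular":[0,0,0],"claw":-1},{"slide":[0.2,0,0.19],"angular":[0,0,0],"claw":-1},{"slide":[0.2,0,0.21],"angular":[0,0,0],"claw":-1},{"slide":[0.2,0,0.21],"angular":[0,0,0],"claw":-1},{"slide":[0.19,0,0.23],"angular":[0,0,0],"claw":-1},{"slide":[0.19,0,0.23],"angular":[0,0,0],"claw":-1},{"slide":[0.17,0,0.25],"angular":[0,0,0],"claw":-1},{"slide":[0.17,0,0.25],"angular":[0,0,0],"claw":-1}]'
python3 -m creep '[{"slide":[0.14,0,0.26],"angular":[0,0,0],"claw":-1},{"slide":[0.14,0,0.26],"angular":[0,0,0],"claw":-1},{"slide":[0.11,0,0.27],"angular":[0,0,0],"claw":-1},{"slide":[0.11,0,0.27],"angular":[0,0,0],"claw":-1},{"slide":[0.09,0,0.28],"angular":[0,0,0],"claw":-1},{"slide":[0.09,0,0.28],"angular":[0,0,0],"claw":-1}]'
```

```text
t: 4.22
tcp_pos: [0.547, -0.1345, 0.0861]
tool_rot: [1.0, 0.0, 0.0, 0.0]
force: [0.3, 0.9, 0.8]
finger_gap: -0.001
gripper_force: 0.4
t: 4.72
tcp_pos: [0.5537, -0.1344, 0.0698]
tool_rot: [1.0, 0.0, 0.0, 0.0]
force: [0.9, -0.6, 0.7]
finger_gap: 0.0
gripper_force: 0.4
```

Now down to the shut height (z 0.058), then a few mm of press. The springs cap the force at about 2 N plus 0.5 N per mm.

```bash
python3 -m creep '[{"slide":[0.06,0,0.28],"angular":[0,0,0],"claw":-1},{"slide":[0.06,0,0.28],"angular":[0,0,0],"claw":-1},{"slide":[0.03,0,0.25],"angular":[0,0,0],"claw":-1},{"slide":[0.03,0,0.2],"angular":[0,0,0],"claw":-1},{"slide":[0,0,0.15],"angular":[0,0,0],"claw":-1},{"slide":[0,0,0.1],"angular":[0,0,0],"claw":-1},{"slide":[0,0,0],"angular":[0,0,0],"claw":-1}]'
python3 -m creep '[{"slide":[0,0,0.15],"angular":[0,0,0],"claw":-1},{"slide":[0,0,0.15],"angular":[0,0,0],"claw":-1},{"slide":[0,0,0],"angular":[0,0,0],"claw":-1},{"slide":[0,0,0],"angular":[0,0,0],"claw":-1}]'
```

```text
t: 5.3
tcp_pos: [0.5553, -0.1344, 0.0575]
tool_rot: [1.0, 0.0, -0.0, -0.0]
force: [-0.3, 0.1, 1.6]
finger_gap: -0.002
gripper_force: 1.2
t: 5.63
tcp_pos: [0.5553, -0.1344, 0.0547]
tool_rot: [1.0, 0.0, 0.0, 0.0]
force: [-0.8, -0.4, 4.1]
finger_gap: -0.002
gripper_force: 1.9
```

```bash
python3 -m creep '[{"slide":[0,0,0.15],"angular":[0,0,0],"claw":-1},{"slide":[0,0,0.15],"angular":[0,0,0],"claw":-1},{"slide":[0,0,0.15],"angular":[0,0,0],"claw":-1},{"slide":[0,0,0],"angular":[0,0,0],"claw":-1},{"slide":[0,0,0],"angular":[0,0,0],"claw":-1}]'
python3 -m creep '[{"slide":[0,0,-0.3],"angular":[0,0,0],"claw":-1},{"slide":[0,0,-0.3],"angular":[0,0,0],"claw":-1},{"slide":[0,0,-0.3],"angular":[0,0,0],"claw":-1},{"slide":[0,0,-1],"angular":[0,0,0],"claw":-1},{"slide":[0,0,-3],"angular":[0,0,0],"claw":-1},{"slide":[-2,0,-3],"angular":[0,0,0],"claw":-1},{"slide":[-3,0,-3],"angular":[0,0,0],"claw":-1},{"slide":[-3,0,-3],"angular":[0,0,0],"claw":-1},{"slide":[0,0,-3],"angular":[0,0,0],"claw":-1},{"slide":[0,0,0],"angular":[0,0,0],"claw":-1}]'
python3 - <<'E'
from h import *
import cv2
print(repr(tool()))
w=viewer.snapshot("wrist");s=viewer.snapshot("scene")
cv2.imwrite("pics/w3.png",w);cv2.imwrite("pics/s3.png",s)
a=[cv2.resize(w[40:220,160:400],(400,300),interpolation=cv2.INTER_CUBIC),cv2.resize(s[140:230,170:290],(400,300),interpolation=cv2.INTER_CUBIC)]
cv2.imwrite("pics/c3.png",np.clip(np.hstack(a)*1.6,0,255).astype(np.uint8))
E
```

```text
t: 6.05
tcp_pos: [0.5553, -0.1344, 0.0502]
tool_rot: [1.0, 0.0, 0.0, 0.0]
force: [-1.5, 1.2, 6.4]
finger_gap: 0.001
gripper_force: 3.0
t: 6.88
tcp_pos: [0.4774, -0.1354, 0.2234]
tool_rot: [1.0, -0.0, 0.004, 0.002]
force: [-0.0, -1.0, 0.6]
finger_gap: -0.0
gripper_force: 0.0
array([[ 9.99966476e-01, -5.66179103e-04,  8.16859935e-03,
         4.77369827e-01],
       [-5.29241027e-04, -9.99989629e-01, -4.52341286e-03,
        -1.35384818e-01],
       [ 8.17107570e-03,  4.51893806e-03, -9.99956405e-01,
         2.23352481e-01],
       [ 0.00000000e+00,  0.00000000e+00,  0.00000000e+00,
         1.00000000e+00]])
```

View pics/c3.png

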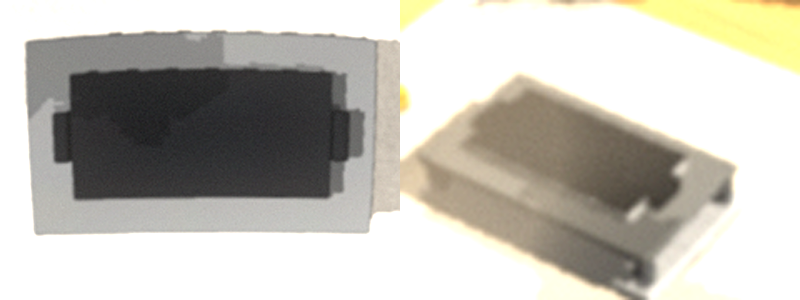

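The display lies flat and shut in both views; in the wrist crop the glass spans (71,72) to (331,198). I'll compute its centre and go to the weight.

```bash
python3 - <<'E'
from h import *
t=tool();c=[plane(ray("wrist",(160+.6*x,40+.6*y),t),.058) for x,y in((71,72),(331,70),(331,196),(75,198))]
print(c,np.mean(c,0))
E
python3 -m creep '[{"slide":[-0.4,-3.9,0],"angular":[0,0,0],"claw":1},{"slide":[-0.4,-3.9,0],"angular":[0,0,0],"claw":1},{"slide":[-0.4,-3.9,0],"angular":[0,0,0],"claw":1},{"slide":[-0.4,-3.9,0],"angular":[0,0,0],"claw":1},{"slide":[-0.4,-3.9,0],"angular":[0,0,0],"claw":1},{"slide":[-0.4,-3.9,0],"angular":[0,0,0],"claw":1},{"slide":[-0.4,-3.9,0],"angular":[0,0,0],"claw":1},{"slide":[-0.4,-3.9,0],"angular":[0,0,0],"claw":1},{"slide":[-0.4,-3.9,0],"angular":[0,0,0],"claw":1},{"slide":[-0.4,-3.9,0],"angular":[0,0,0],"claw":1}]'
python3 -m creep '[{"slide":[0,-3.9,0],"angular":[0,0,0],"claw":1},{"slide":[0,-3.9,0],"angular":[0,0,0],"claw":1},{"slide":[0,-3.6,0],"angular":[0,0,0],"claw":1},{"slide":[0,0,0],"angular":[0,0,0],"claw":1},{"slide":[0,0,0],"angular":[0,0,0],"claw":1},{"slide":[0,0,0],"angular":[0,0,0],"claw":1}]'
python3 - <<'E'
from h import *
import cv2
np.save("T4.npy",tool());print(tool())
cv2.imwrite("pics/w4.png",viewer.snapshot("wrist"))
E
```

```text
[array([ 0.58  , -0.0602,  0.058 ]), array([ 0.5809, -0.2056,  0.058 ]), array([ 0.5085, -0.2077,  0.058 ]), array([ 0.5074, -0.0602,  0.058 ])] [ 0.5442   -0.133425  0.058   ]
t: 7.82
tcp_pos: [0.435, 0.2574, 0.2164]
tool_rot: [1.0, 0.0, -0.002, 0.001]
force: [0.0, 0.6, -0.7]
finger_gap: 0.996
gripper_force: 0.0
t: 8.32
tcp_pos: [0.4352, 0.369, 0.2163]
tool_rot: [1.0, 0.001, -0.002, 0.001]
force: [-0.0, 0.0, 0.2]
finger_gap: 1.003
gripper_force: 0.0
[[ 0.99999401  0.00119088 -0.00324997  0.43524751]
 [ 0.00118324 -0.99999653 -0.00235304  0.36903943]
 [-0.00325276  0.00234918 -0.99999195  0.21625302]
 [ 0.          0.          0.          1.        ]]
```

View pics/w4.png

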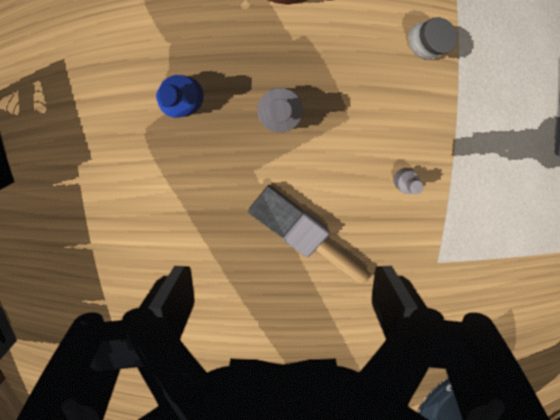

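Wrist view: the large grey weight is at about (280,109), with the blue one at (180,96), the small weight at (408,181) and the brush at (310,230). I'll refine the weight with a mask.

```bash
python3 - <<'E'
from h import *
import cv2
w=cv2.imread("pics/w4.png");T=np.load("T4.npy")
h=cv2.cvtColor(w,cv2.COLOR_BGR2HSV)
m=((h[...,1]<70)&(h[...,2]>60)).astype(np.uint8);m[:,:240]=0;m[:,330:]=0;m[:75]=0;m[150:]=0
m=cv2.morphologyEx(m,cv2.MORPH_OPEN,np.ones((3,3)))
c=max(cv2.findContours(m,0,2)[0],key=cv2.contourArea)
(u,v),r=cv2.minEnclosingCircle(c);print(u,v,r,cv2.boundingRect(c))
p=ray("wrist",(u,v),T);print("z.02",plane(p,.02),"tri body top",tri(p,ray("top",(115+(573-400)*.15,197+160*.15))))
g=cv2.resize(w[70:150,230:330],(800,640),interpolation=cv2.INTER_CUBIC)[:600]
cv2.imwrite("pics/c4.png",np.clip(g*1.7,0,255).astype(np.uint8))
E
```

```text
279.6208190917969 109.61492919921875 22.872802734375 (257, 88, 44, 45)
z.02 [0.5098 0.372  0.02  ] tri body top (array([0.5097, 0.372 , 0.015 ]), np.float64(0.0))
```

View pics/c4.png

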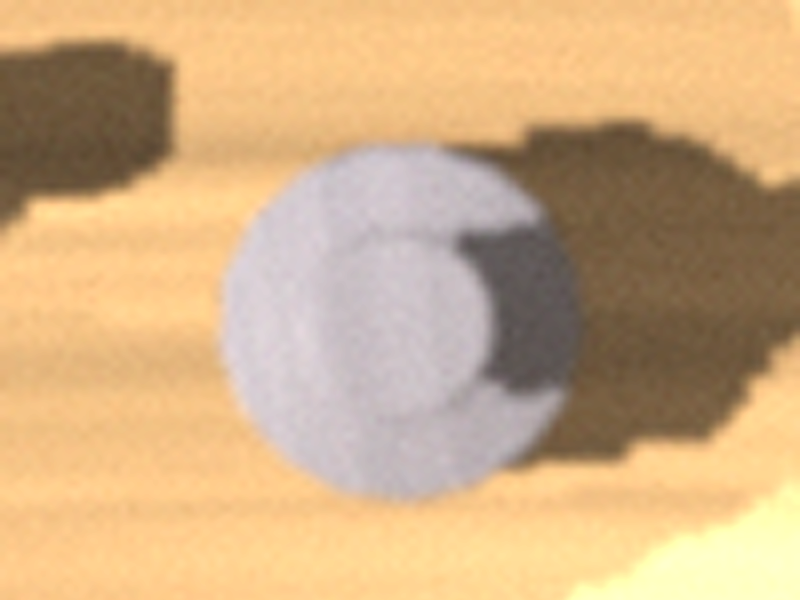

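Knob top centre is at crop (402,325), i.e. pixel (280.2,110.6), concentric with the body: the weight is upright at about (0.5095, 0.3705). Moving in.

```bash
python3 -m creep '[{"slide":[2.5,-0.05,0],"angular":[0,0,0],"claw":0.6},{"slide":[2.5,-0.05,0],"angular":[0,0,0],"claw":0.6},{"slide":[2.4,-0.05,0],"angular":[0,0,0],"claw":0.6},{"slide":[0,0,2.5],"angular":[0,0,0],"claw":0.6},{"slide":[0,0,2.5],"angular":[0,0,0],"claw":0.6},{"slide":[0,0,2.5],"angular":[0,0,0],"claw":0.6},{"slide":[0,0,2.5],"angular":[0,0,0],"claw":0.6},{"slide":[0,0,2],"angular":[0,0,0],"claw":0.6},{"slide":[0,0,0],"angular":[0,0,0],"claw":0.6},{"slide":[0,0,0],"angular":[0,0,0],"claw":0.6}]'
```

```text
t: 9.2
tcp_pos: [0.5098, 0.3692, 0.0969]
tool_rot: [1.0, -0.001, -0.002, 0.001]
force: [0.1, 0.4, -0.1]
finger_gap: 0.797
gripper_force: 0.0
```

```bash
python3 -m creep '[{"slide":[0,-0.1,1.3],"angular":[0,0,0],"claw":0.6},{"slide":[0,0,1.3],"angular":[0,0,0],"claw":0.6},{"slide":[0,0,1.3],"angular":[0,0,0],"claw":0.6},{"slide":[0,0,1.3],"angular":[0,0,0],"claw":0.6},{"slide":[0,0,1.1],"angular":[0,0,0],"claw":0.6},{"slide":[0,0,0],"angular":[0,0,0],"claw":0.6},{"slide":[0,0,0],"angular":[0,0,0],"claw":0.6}]'
python3 -m creep '[{"slide":[0,0,0],"angular":[0,0,0],"claw":0},{"slide":[0,0,0],"angular":[0,0,0],"claw":-0.2},{"slide":[0,0,0],"angular":[0,0,0],"claw":-0.35},{"slide":[0,0,0],"angular":[0,0,0],"claw":-0.5},{"slide":[0,0,0],"angular":[0,0,0],"claw":-0.7},{"slide":[0,0,0],"angular":[0,0,0],"claw":-1},{"slide":[0,0,0],"angular":[0,0,0],"claw":-1},{"slide":[0,0,0],"angular":[0,0,0],"claw":-1},{"slide":[0,0,0],"angular":[0,0,0],"claw":-1},{"slide":[0,0,0],"angular":[0,0,0],"claw":-1}]' 40
```

```text
t: 9.78
tcp_pos: [0.5096, 0.3719, 0.0337]
tool_rot: [1.0, 0.0, -0.001, 0.0]
force: [-1.3, -0.7, 0.4]
finger_gap: 0.8
gripper_force: 0.0
t: 10.62
tcp_pos: [0.5108, 0.3719, 0.0357]
tool_rot: [1.0, 0.0, 0.0, 0.0]
force: [-0.4, -3.9, 5.4]
finger_gap: 0.235
gripper_force: 39.3
```

```bash
python3 -m creep '[{"slide":[0,0,-0.3],"angular":[0,0,0],"claw":-1},{"slide":[0,0,-0.5],"angular":[0,0,0],"claw":-1},{"slide":[0,0,-1.5],"angular":[0,0,0],"claw":-1},{"slide":[0,0,-2.5],"angular":[0,0,0],"claw":-1},{"slide":[0,0,-3],"angular":[0,0,0],"claw":-1},{"slide":[0,0,-3],"angular":[0,0,0],"claw":-1},{"slide":[0,0,-2.2],"angular":[0,0,0],"claw":-1},{"slide":[0,0,-1],"angular":[0,0,0],"claw":-1},{"slide":[0,0,0],"angular":[0,0,0],"claw":-1},{"slide":[0,0,0],"angular":[0,0,0],"claw":-1}]'
python3 - <<'E'
from h import *
import cv2
np.save("T5.npy",tool())
w=viewer.snapshot("wrist");s=viewer.snapshot("scene");cv2.imwrite("pics/w5.png",w);cv2.imwrite("pics/s5.png",s)
a=np.hstack([cv2.resize(s[160:310,340:500],(400,375),interpolation=cv2.INTER_CUBIC),cv2.resize(w[150:400,180:390],(400,375))])
cv2.imwrite("pics/c5.png",np.clip(a*1.5,0,255).astype(np.uint8))
E
```

```text
t: 11.45
tcp_pos: [0.5095, 0.3719, 0.1741]
tool_rot: [1.0, 0.0, -0.001, 0.0]
force: [-0.5, -1.2, -4.7]
finger_gap: 0.236
gripper_force: 39.6
```

View pics/c5.png

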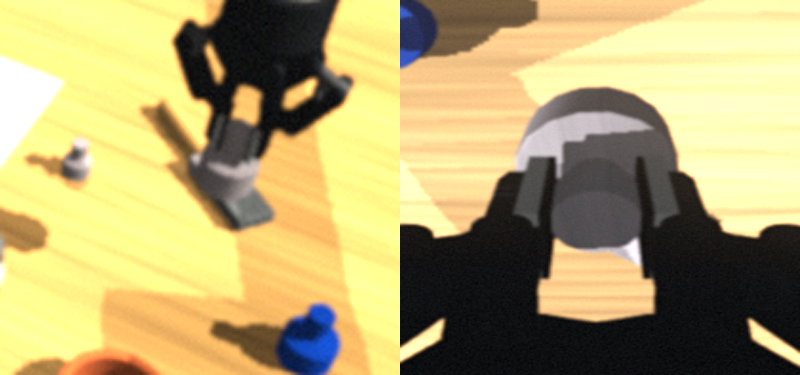

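The weight is held by the knob, hanging upright, with the load at 4.7 N as expected for 0.4 kg. Carrying it to above the glass centre (0.543, -0.134).

```bash
python3 -m creep '[{"slide":[0.1,1,0],"angular":[0,0,0],"claw":-1},{"slide":[0.2,2,0],"angular":[0,0,0],"claw":-1},{"slide":[0.2,3,0],"angular":[0,0,0],"claw":-1},{"slide":[0.2,3,0],"angular":[0,0,0],"claw":-1},{"slide":[0.2,3,0],"angular":[0,0,0],"claw":-1},{"slide":[0.2,3,0],"angular":[0,0,0],"claw":-1},{"slide":[0.2,3,0],"angular":[0,0,0],"claw":-1},{"slide":[0.2,3,0],"angular":[0,0,0],"claw":-1},{"slide":[0.2,3,0],"angular":[0,0,0],"claw":-1},{"slide":[0.2,3,0],"angular":[0,0,0],"claw":-1}]'
python3 -m creep '[{"slide":[0.2,3,0],"angular":[0,0,0],"claw":-1},{"slide":[0.2,3,0],"angular":[0,0,0],"claw":-1},{"slide":[0.2,3,0],"angular":[0,0,0],"claw":-1},{"slide":[0.2,3,0],"angular":[0,0,0],"claw":-1},{"slide":[0.2,3,0],"angular":[0,0,0],"claw":-1},{"slide":[0.2,3,0],"angular":[0,0,0],"claw":-1},{"slide":[0.2,3,0],"angular":[0,0,0],"claw":-1},{"slide":[0.1,1.8,0],"angular":[0,0,0],"claw":-1},{"slide":[0,0.8,0],"angular":[0,0,0],"claw":-1},{"slide":[0,0,0],"angular":[0,0,0],"claw":-1}]'
```

```text
t: 12.38
tcp_pos: [0.5283, 0.1, 0.1737]
tool_rot: [1.0, 0.0, -0.001, 0.0]
force: [0.5, -0.7, -3.6]
finger_gap: 0.24
gripper_force: 39.7
t: 13.22
tcp_pos: [0.5438, -0.1361, 0.1739]
tool_rot: [1.0, -0.001, -0.001, -0.0]
force: [0.9, 0.4, -4.6]
finger_gap: 0.238
gripper_force: 39.8
```

```bash
python3 -m creep '[{"slide":[0,0,1],"angular":[0,0,0],"claw":-1},{"slide":[0,0,1.5],"angular":[0,0,0],"claw":-1},{"slide":[0,0,1.5],"angular":[0,0,0],"claw":-1},{"slide":[0,0,1.2],"angular":[0,0,0],"claw":-1},{"slide":[0,0,0.8],"angular":[0,0,0],"claw":-1},{"slide":[0,0,0.4],"angular":[0,0,0],"claw":-1},{"slide":[0,0,0],"angular":[0,0,0],"claw":-1},{"slide":[0,0,0],"angular":[0,0,0],"claw":-1}]'
python3 - <<'E'
from h import *
import cv2
w=viewer.snapshot("wrist");s=viewer.snapshot("scene")
a=np.hstack([cv2.resize(s[130:230,170:290],(480,400),interpolation=cv2.INTER_CUBIC),cv2.resize(w[100:362,180:390],(320,400))])
cv2.imwrite("pics/c6.png",np.clip(a*1.5,0,255).astype(np.uint8))
E
```

```text
t: 13.88
tcp_pos: [0.5445, -0.1333, 0.1109]
tool_rot: [1.0, 0.001, -0.0, -0.0]
force: [-1.0, 0.3, -4.2]
finger_gap: 0.242
gripper_force: 39.7
```

View pics/c6.png

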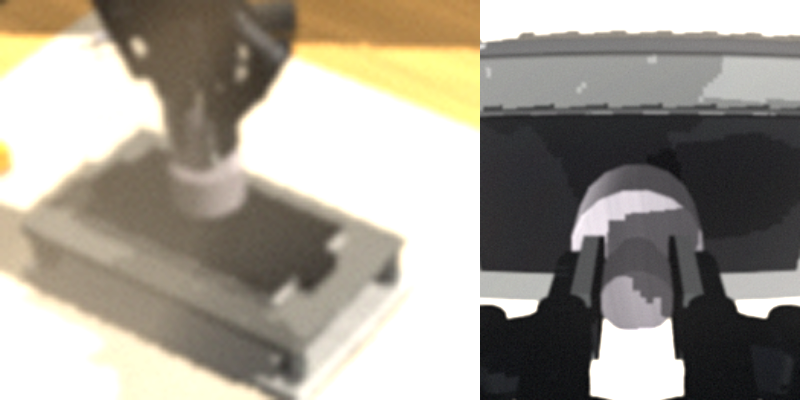

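The weight hangs upright over the middle of the glass, with no tilt visible. Lowering slowly.

```bash
python3 -m creep '[{"slide":[0,0,0.3],"angular":[0,0,0],"claw":-1},{"slide":[0,0,0.3],"angular":[0,0,0],"claw":-1},{"slide":[0,0,0.3],"angular":[0,0,0],"claw":-1},{"slide":[0,0,0.2],"angular":[0,0,0],"claw":-1},{"slide":[0,0,0.2],"angular":[0,0,0],"claw":-1},{"slide":[0,0,0.1],"angular":[0,0,0],"claw":-1},{"slide":[0,0,0.1],"angular":[0,0,0],"claw":-1},{"slide":[0,0,0.1],"angular":[0,0,0],"claw":-1},{"slide":[0,0,0],"angular":[0,0,0],"claw":-1},{"slide":[0,0,0],"angular":[0,0,0],"claw":-1}]'
python3 -m creep '[{"slide":[0,0,0.1],"angular":[0,0,0],"claw":-1},{"slide":[0,0,0.1],"angular":[0,0,0],"claw":-1},{"slide":[0,0,0.1],"angular":[0,0,0],"claw":-1},{"slide":[0,0,0],"angular":[0,0,0],"claw":-1},{"slide":[0,0,0],"angular":[0,0,0],"claw":-1}]'
```

```text
t: 14.82
tcp_pos: [0.5444, -0.1339, 0.0949]
tool_rot: [1.0, 0.0, 0.0, 0.0]
force: [0.3, 0.6, -4.2]
finger_gap: 0.24
gripper_force: 39.8
t: 15.23
tcp_pos: [0.5447, -0.134, 0.0922]
tool_rot: [1.0, 0.0, 0.0, 0.0]
force: [0.5, -0.2, -0.6]
finger_gap: 0.238
gripper_force: 40.0
```

```bash
python3 -m creep '[{"slide":[0,0,0.1],"angular":[0,0,0],"claw":-1},{"slide":[0,0,0.1],"angular":[0,0,0],"claw":-1},{"slide":[0,0,0],"angular":[0,0,0],"claw":-1},{"slide":[0,0,0],"angular":[0,0,0],"claw":-1},{"slide":[0,0,0],"angular":[0,0,0],"claw":-1}]' 20
python3 - <<'E'
from station import manip;s=manip.sense();print(s["force"],s["ft_torque"])
E
```

```text
t: 15.65
tcp_pos: [0.5446, -0.134, 0.0901]
tool_rot: [1.0, 0.0, 0.0, 0.0]
force: [-0.6, -0.3, 0.2]
finger_gap: 0.236
gripper_force: 40.1
[-0.56765936 -0.28012697  0.19191463] [-0.04635506 -0.01677346 -0.01017792]
```

Weight is now carried by the glass (net tool force about 0). Releasing gradually.

```bash
python3 -m creep '[{"slide":[0,0,0],"angular":[0,0,0],"claw":-0.5},{"slide":[0,0,0],"angular":[0,0,0],"claw":-0.4},{"slide":[0,0,0],"angular":[0,0,0],"claw":-0.3},{"slide":[0,0,0],"angular":[0,0,0],"claw":-0.1},{"slide":[0,0,0],"angular":[0,0,0],"claw":0.2},{"slide":[0,0,0],"angular":[0,0,0],"claw":0.4},{"slide":[0,0,0],"angular":[0,0,0],"claw":0.4},{"slide":[0,0,0],"angular":[0,0,0],"claw":0.4}]'
python3 - <<'E'
from h import *
import cv2
np.save("T7.npy",tool());w=viewer.snapshot("wrist");s=viewer.snapshot("scene")
a=np.hstack([cv2.resize(s[130:230,170:290],(480,400),interpolation=cv2.INTER_CUBIC),cv2.resize(w[100:362,180:390],(320,400))])
cv2.imwrite("pics/c7.png",np.clip(a*1.5,0,255).astype(np.uint8))
E
python3 -m creep '[{"slide":[0,0,-0.5],"angular":[0,0,0],"claw":0.4},{"slide":[0,0,-1],"angular":[0,0,0],"claw":0.4},{"slide":[0,0,-2],"angular":[0,0,0],"claw":0.4},{"slide":[0,0,-3],"angular":[0,0,0],"claw":0.4},{"slide":[0,0,-3],"angular":[0,0,0],"claw":0.4},{"slide":[-2,0,-3],"angular":[0,0,0],"claw":0.4},{"slide":[-3,0,-2],"angular":[0,0,0],"claw":0.4},{"slide":[-3,0,0],"angular":[0,0,0],"claw":0.4},{"slide":[0,0,0],"angular":[0,0,0],"claw":0.4},{"slide":[0,0,0],"angular":[0,0,0],"claw":0.4}]'
python3 - <<'E'
from h import *
import cv2
np.save("T8.npy",tool());w=viewer.snapshot("wrist");s=viewer.snapshot("scene");cv2.imwrite("pics/w8.png",w)
a=np.hstack([cv2.resize(s[130:230,170:290],(400,333),interpolation=cv2.INTER_CUBIC),cv2.resize(w[30:230,160:400],(400,333),interpolation=cv2.INTER_CUBIC)])
cv2.imwrite("pics/c8.png",np.clip(a*1.5,0,255).astype(np.uint8))
E
```

```text
t: 16.32
tcp_pos: [0.5444, -0.1339, 0.0899]
tool_rot: [1.0, 0.0, -0.0, -0.0]
force: [0.3, 0.2, -0.6]
finger_gap: 0.701
gripper_force: 0.0
t: 17.25
tcp_pos: [0.4632, -0.1336, 0.2363]
tool_rot: [1.0, -0.0, 0.001, 0.0]
force: [0.7, 0.3, 0.5]
finger_gap: 0.706
gripper_force: 0.0
```

View pics/c8.png

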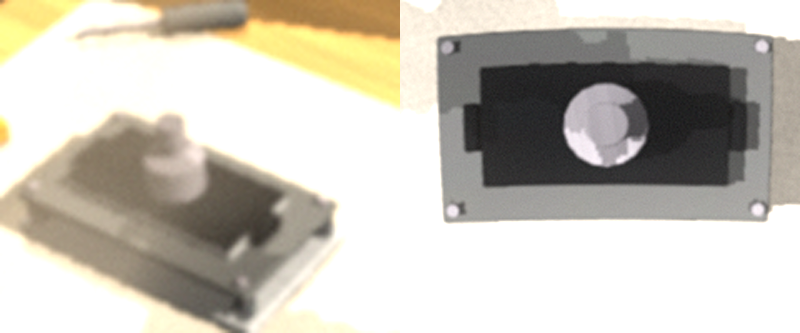

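The weight stands upright at crop (606,125), and the glass centre is at (605,125). The gripper is clear, so I'll hand in.

```bash
python3 -c "
from station import ticket
print(ticket.sign_off())"
```

```text
the job is handed in; nothing more can be done
None
```

The job is handed in, with no verdict returned: the display is shut, the larger weight stands upright and centred on the glass, and the gripper is clear; the highest force I read was about 6.4 N, but I viewed 11 pictures, one over the limit of 10.

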